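# Clamp a peg rail in the craft-table glue press

### The job

Gently slide the wooden peg rail along the channel of the blue glue press until its end butts squarely against the stop under the spindle, then wind the red-knobbed crank clockwise until the pad meets the rail and snug it by feel: firmly held, but not so tight that the soft wood is crushed. Leave the rail against the stop under the pad, let go of the crank, and leave everything else on the table where it is.

Things in the scene. Friction and masses are not known exactly. Their poses are not given: they have to be found in the camera images.
- rail: the work: brown wooden board 60 wide (x), 200 long (y), 18 mm thick, 0.2 to 0.4 kg, loose in the press's channel; origin at the centre of its underside, z up. Its +y end goes to the stop. A copper-coloured upright peg, 22 mm across, 45 mm tall, is glued on it 70 mm from the centre towards -y: push or hold this to slide it (drag 1 to 3 N; 5 to 15 N against the stop is plenty).
- peg_top (a point): centre of the top face of that peg, 63 mm above the rail's underside
- rail_end (a point): centre of the rail's +y end face, 9 mm above its underside
- stop (a point): point on the face of the press's wooden stop, on the channel's centre line, 25 mm above the table, 9 mm above the bed. Axes are the press's: y along the channel towards the stop (the rail moves along +y), z up. The rail is home when rail_end comes to this point; the pad's axis is then over the rail, 30 mm from its end and 140 mm from the peg.
- press: glue press, fixed: plywood bed 16 thick, 110 wide (x), 370 mm long (y -280 to +90), two wooden fences 10 mm high and 64 mm apart forming a channel along y (2 mm play each side of the rail), and a blue C-frame at the +y end, 44 mm wide, 165 mm high, reaching over the channel. Origin on the table under the spindle axis; z up; open to -y.
- spindle_top (a point): point on the vertical spindle axis, 186 mm above the table, at the top of the crank's steel hub: the centre about which the crank turns. The crank arm's top is 181 mm above the table and nothing but the knob is higher; the crank stays at its height as it turns (only the ram below moves down).
- knob_mid (a point): middle of the crank's red knob, an upright cylinder 18 mm in diameter, from 184 to 230 mm above the table; this point is at 212 mm, 55 mm from the spindle axis. It swivels on its pin, so a gripper holding it from above can keep its direction round the circle. Force along the circle while turning: free 2 to 3 N, rightly snug 5 to 8 N, over 10 N crushes the wood.
- crank (a joint): crank angle, rad; grows clockwise seen from above; 0 where the arm points to the press's -x; stops at -0.3 and 7.4. A full turn clockwise lowers ram and pad 30 mm (4.77 mm per rad). The pad needs 1.5 to 6.5 rad to meet the rail. Friction 0.12 N m; at rest it hides 2 N at the knob either way. After contact the force climbs 1.5 to 2.5 N per 0.2 rad. Let go, it eases back to some 25 N at the pad.
- ram: steel ram under the frame's arm; carries the pad, does not turn; origin on the spindle axis at the lower face of its dark collar, z up. The black rubber pad, 38 mm across, hangs on a brass stem, its face 14 to 26 mm below this origin: differs from run to run, not measured. Rail top 34 mm above the table. Pad gives 1 mm per 25 N; snug is 30 to 65 N, crushing over 90 N.
- copper_jar: copper-painted open jar 76 mm across, 120 mm tall, bystander; origin at the centre of its base
- copper_pot: copper-painted pot 96 mm across, 85 mm tall, bystander; origin at the centre of its base
- paint_bottle: copper paint bottle 52 mm across, 130 mm tall, white cap, bystander; origin at the centre of its base
- water_bowl: white bowl 84 mm across, 38 mm tall, bystander; origin at the centre of its base
- paint_brush: black-handled paint brush lying on the table, bystander; origin under its middle
- spare_peg: spare copper peg, 22 mm across and 50 mm tall, standing loose on the table, bystander; origin at the centre of its base
- spare_rail: spare white-painted rail without a peg, 60 x 200 x 18 mm, lying on the table, bystander; origin at the centre of its underside
Not all that is in view belongs to the job. Of the things like the rail, leave any that is purple; of the rest the smaller one is meant.

How it is judged:
On the way, in this order (a step that is already met when the one before it is completed fails the run):
1. the rail lies in the channel with its end against the stop, the pad still clear of it (y of rail_end in the frame of stop above -0.003 m and x of rail_end in the frame of stop between -0.006 and 0.006 m and z of rail_end in the frame of stop below 0.004 m and angle between rail's own z axis and vertical below 0.05 rad and contact force between ram and rail below 1 N), for 0.2 s.
2. the pad has been wound down onto the rail and holds it with more than 12 N (y of rail_end in the frame of stop above -0.003 m and x of rail_end in the frame of stop between -0.006 and 0.006 m and z of rail_end in the frame of stop below 0.004 m and angle between rail's own z axis and vertical below 0.05 rad and contact force between ram and rail above 12 N), for 0.2 s.
At the end, for the whole second after the job is handed in: The rail lies flat in the channel with its end within 3 mm of the stop, the pad presses it with 12 to 90 N after the crank is let go, and crank and rail are at rest (all of step 2 and contact force between ram and rail below 90 N and velocity of joint crank between -0.05 and 0.05 rad/s and linear speed of rail below 0.01 m/s); the robot touches nothing.
It fails at once if the pad crushes the wood (more than 90 N) (contact force between ram and rail above 90 N).
It fails at once if the rail is rammed into the press (more than 40 N between rail and press while the pad is clear) (contact force between rail and press above 40 N and contact force between ram and rail below 1 N).
It fails at once if a bystander is moved by more than 20 mm (distance of any of copper_jar, copper_pot, paint_bottle, water_bowl, paint_brush, spare_peg, spare_rail from where it was at the start of the episode above 0.02 m).
It also fails if it takes over 59 s, if anything falls off the work surface, if the arm or the gripper's body presses on something with over 40 N, if the wrist force passes 120 N, or if a joint passes its speed limit or range.

### The arm

A 6-joint arm with a two-finger parallel gripper is mounted at the origin on the work surface. World frame = base frame: x ahead of the robot, y to its left, z up, the work surface at z = 0. Lengths are in m, angles in rad, forces in N, time in s.
With the tool pointing down it reaches from about 0.35 to 1 m from the base axis. Payload 7.1 kg.
Tool frame: the origin (TCP) lies midway between the tips of the shut fingers; the grasp point (between the pads) lies 19 mm behind it; z points along the fingers, y is the line along which they close (so a half turn about z gives the same grasp; the last joint's range is limited). The gripper opens to 85 mm and grips with 20 to 120 N. Pads are 22 mm wide; open, the fingers measure 114 mm over their backs; the gripper's body (76 mm by 85 mm) begins 54 mm behind the grasp point. The pads swing forward as they close: fully open they stand 13 mm farther back than shut.
Start: joints at [1.302, 0.423, 1.63, -0, 1.089, -0.019], TCP at [0.154, 0.606, 0.231] pointing down, gripper open.
Joint ranges: [-3, 3], [-0.9, 2.11], [0.09, 2.58], [-1.31, 4.45], [0.11, 2.69], [-2.54, 2.54]. Speed limits (rad/s): [2.39, 2.39, 3.01, 3.14, 3.14, 3.14].

### API

Orientations are given as a unit quaternion [x, y, z, w].
In Python, from rig import observe, camera, finish_job gives the robot as it stands.
- The arm moves only by the shell command python3 -m jog 'ROWS' [FORCE]. ROWS is JSON, a list of rows, each a list of 5 numbers: the opening, from 0 (shut) to 1 (fully open), then the shift along the tool's x, y, z in cm, then the turn about the tool's z in degrees. A call has 1 to 12 rows; each row is the pose to reach, as a shift and turn from the pose commanded when the call began, along the tool's axes at that moment; what a row does not reach only later rows make up. A row lasts 1/10 s, in which the tool goes at most 50 mm and 8.59 degrees, less where a joint would pass 70% of its speed; a pose out of reach is approached as far as the arm can. A call with a gripper value outside its range is refused whole. The fingers move at their own pace and stop on an object; FORCE is the grip in N (left out, the last holds). Time passes only in rows, so rows that repeat a pose let the fingers close. It gives the time, the measured TCP pose, the force, the opening and the grip force at its end, in the units of the state.
- observe(): the state, without advancing time (a new reading comes with each control period).
- camera(name): name is "scene" or "top"; returns a dict with "frame" (480x640x3 uint8, red, green, blue), "mtx" (3x3 intrinsics, pixels), "dist_coeffs" ([k1, k2, p1, p2, k3] as OpenCV has them; the pictures are not rectified), "R" (3x3) and "t" (3): a world point X has camera coordinates R X + t. Camera axes: x right, y down, z forward; pixel columns grow to the right and rows downward; lengths in m; the calibration is good to about 2 mm. A picture is of the moment at which its call begins. There is no depth.
- finish_job(): hands the job in; it is judged then, once.
The state is a dict: "clock": time; "joint_positions": joint angles; "joint_vel": joint speeds; "joint_torque": joint torques, N m; "ee_pos": TCP position; "tcp_rot": TCP orientation; "wrist_force": force on the tool from outside, world axes, zero at the start; "ft_torque": the same for the moment, N m; "grip_width": finger opening in m; "finger_force": force on a finger pad.
Only numpy, scipy, OpenCV 4.12 (cv2) and the standard library are available. Lean on these libraries where they do the work, as an engineer would, in place of code of your own. Each camera call takes 0.05 s, during which the arm holds its last target. There are 200 camera calls.

## Working session

There is one attempt and no reset: what is moved stays moved. The work goes in short steps, Python scripts to look and compute and a shell command to move; the robot and the scene stay as the last step left them, time stands still between calls to the robot, and variables do not carry over. Pictures are saved under pics/ and viewed, at most 10 in all, crops included, and the job is handed in when it is done.

```bash
mkdir -p pics; ls
python3 - <<'E'
from rig import observe,camera
import cv2,pickle
s=observe();print(s)
for n in("scene","top"):
    c=camera(n);pickle.dump(c,open(f'{n}.pkl','wb'));cv2.imwrite(f'pics/{n}0.png',c['frame'][:,:,::-1]);print(n,c['mtx'],c['dist_coeffs'],c['R'],c['t'])
E
```

```text
pics
{'clock': 0.0, 'joint_positions': array([ 1.30197511e+00,  4.23858795e-01,  1.63071118e+00,  3.48236647e-05,
        1.08857816e+00, -1.89930467e-02]), 'joint_vel': array([ 0.00212851, -0.00026669, -0.00036597,  0.0009366 ,  0.00084257,
        0.00112367]), 'joint_torque': array([ 8.39344848e-04, -5.57381272e+01, -2.81745762e+01, -2.42441884e-04,
        7.16038790e-03,  1.65469038e-05]), 'ee_pos': array([0.15433821, 0.60507271, 0.23052615]), 'tcp_rot': array([ 1.24597473e-01,  9.92207067e-01, -7.67488511e-04, -1.26796971e-04]), 'wrist_force': array([ 0.46183789, -0.96100315, -1.03411939]), 'ft_torque': array([ 0.02783635, -0.01087973,  0.00566937]), 'finger_force': 0.0, 'grip_width': 0.08538147161147645}
scene [[469.56515824   0.         316.15007566]
 [  0.         469.56515824 233.56402994]
 [  0.           0.           1.        ]] [-0.00466278  0.          0.          0.          0.        ] [[ 0.78079998  0.62471493  0.00909088]
 [ 0.47559062 -0.58485505 -0.65708305]
 [-0.40517274  0.51737397 -0.75376337]] [-0.35496351 -0.14269503  1.62300076]
top [[509.85642486   0.         323.81379892]
 [  0.         509.85642486 244.32720863]
 [  0.           0.           1.        ]] [-0.02147935  0.          0.          0.          0.        ] [[-0.01477993 -0.9998823  -0.00411654]
 [-0.99245221  0.0151711  -0.12169001]
 [ 0.12173814  0.0022869  -0.99255962]] [-0.02271689  0.48487168  1.39098503]
```

View pics/scene0.png

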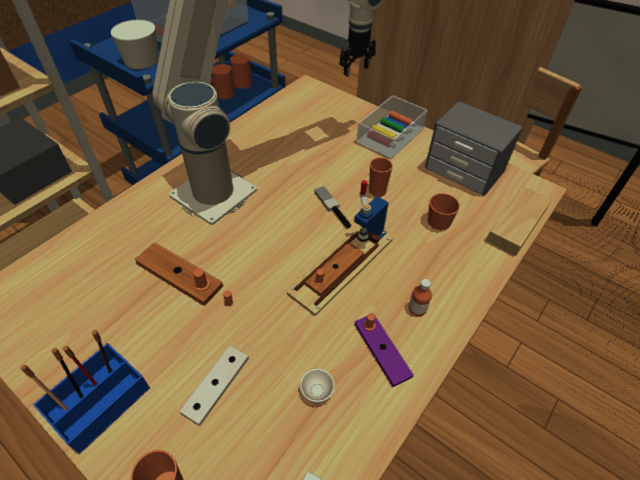

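View pics/top0.png

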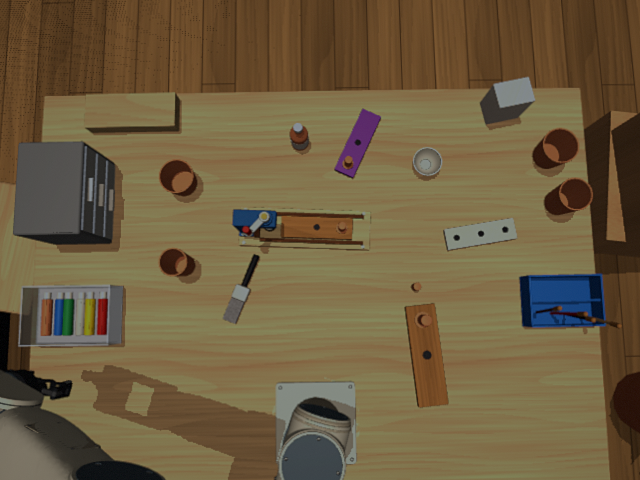

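Candidates for the rail:
- Brown rail in the press: top (316,227), scene (342,265).
- Larger brown rail: top (427,355).
- Purple rail: top (358,143).
- White spare: top (480,234).

I choose the smaller brown one in the press, with its peg at top (342,227), scene (320,274). I'll check that in a close crop.

Run:
```python
import cv2,pickle,numpy as np
t=pickle.load(open('top.pkl','rb'))['frame'];s=pickle.load(open('scene.pkl','rb'))['frame']
a=cv2.resize(t[195:260,220:380],(800,325),interpolation=cv2.INTER_CUBIC)   # x5
b=cv2.resize(s[170:320,280:400],(320,400))
b=cv2.resize(s[175:315,280:400],(235,274))
cv2.imwrite('pics/crop1.png',np.vstack([a,np.hstack([b,cv2.resize(s[175:245,330:400],(274,274)),np.zeros((274,291,3),np.uint8)])])[:,:,::-1])
```

```text
(no output)
```

View pics/crop1.png

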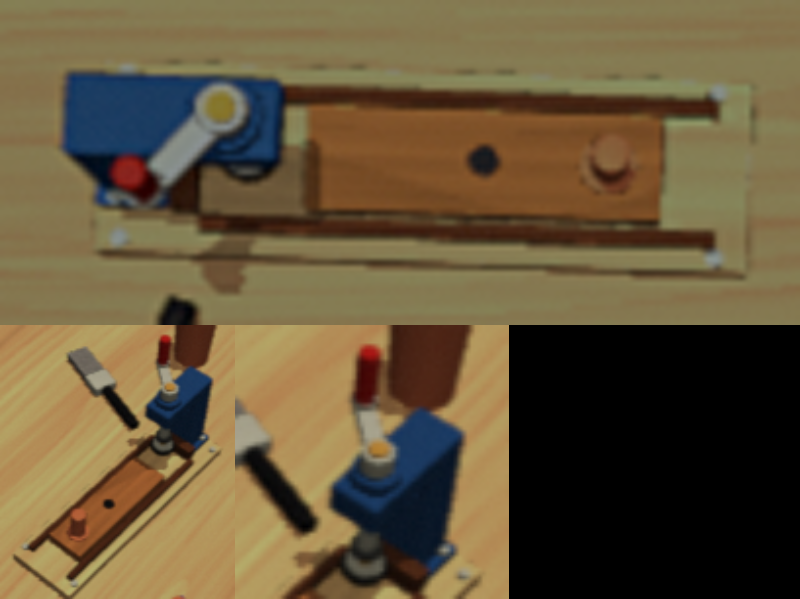

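The crops confirm the smaller brown rail, in the channel with its peg. In the top view, the peg top is at (342.4,226), the hub at (264,215.8) and the red knob at (246,229.4). In the scene view, the peg is at (319.8,270.5), the hub at (367,206.7) and the knob at (364.5,182).

```bash
cat > h.py <<'E'
import cv2,pickle,numpy as np
def ray(c,p):
    u=cv2.undistortPoints(np.array([[p]],float),c['mtx'],np.array(c['dist_coeffs']))[0,0]
    R=np.array(c['R']);return -R.T@c['t'],R.T@np.array([u[0],u[1],1])
def onz(c,p,z):
    o,d=ray(c,p);return o+d*(z-o[2])/d[2]
def tri(a,p,b,q):
    o,d=ray(a,p);O,D=ray(b,q);k=np.linalg.lstsq(np.c_[d,-D],O-o,rcond=None)[0]
    A,B=o+d*k[0],O+D*k[1];return (A+B)/2,np.linalg.norm(A-B)
def yaw(s):
    from scipy.spatial.transform import Rotation as Ro
    return Ro.from_quat(s['tcp_rot']).as_matrix()
E
python3 - <<'E'
from h import *
from rig import observe
np.set_printoptions(precision=4,suppress=True)
T=pickle.load(open('top.pkl','rb'));S=pickle.load(open('scene.pkl','rb'))
for n,p,q,z in(('peg',(342.4,226),(319.8,270.5),.079),('hub',(264,215.8),(367,206.7),.186),('knobtop',(246,229.4),(364.5,182.5),.230)):
    print(n,onz(T,p,z),onz(S,q,z),tri(T,p,S,q))
f=lambda x,y:(220+x/5,195+y/5)
for n,p,z in(('bedRT',(752,86),.016),('bedRB',(745,275),.016),('bedLB',(97,250),.016),('rail+',(308,106),.034),('rail-T',(660,118),.034),('rail-B',(660,221),.034),('fBl',(200,230),.026),('fBr',(714,247),.026),('fTr',(718,115),.026),('jar',(177-220,0),0)):
    print(n,onz(T,f(*p),z))
print('jar',onz(T,(177,258),.12),'pot',onz(T,(178,177),.085),'brushend',onz(T,(255,258),0.01),'bottle',onz(T,(299,130),.13))
print(yaw(observe()))
E
```

```text
peg [ 0.5275 -0.081   0.079 ] [ 0.5293 -0.0783  0.079 ] (array([ 0.5286, -0.0799,  0.0797]), np.float64(0.003237913794360354))
hub [0.5393 0.1179 0.186 ] [0.5421 0.1174 0.186 ] (array([0.5404, 0.1188, 0.1836]), np.float64(0.001754744326039141))
knobtop [0.4989 0.1559 0.23  ] [0.5038 0.1537 0.23  ] (array([0.5004, 0.1573, 0.2251]), np.float64(0.002131452046726163))
bedRT [ 0.5759 -0.1634  0.016 ]
bedRB [ 0.4681 -0.1566  0.016 ]
bedLB [0.4879 0.2078 0.016 ]
rail+ [0.565  0.0869 0.034 ]
rail-T [ 0.5552 -0.1098  0.034 ]
rail-B [ 0.4971 -0.1086  0.034 ]
fBl [0.497  0.1484 0.026 ]
fBr [ 0.483  -0.1389  0.026 ]
fTr [ 0.5577 -0.1429  0.026 ]
jar [0.6364 0.2922 0.    ]
jar [0.4433 0.353  0.12  ] pot [0.6689 0.3651 0.085 ] brushend [0.451  0.1645 0.01  ] bottle [0.78   0.0313 0.13  ]
[[-0.969   0.2472 -0.0004]
 [ 0.2472  0.969  -0.0014]
 [ 0.     -0.0014 -1.    ]]
```

Estimates so far:
- Press y axis is about 3.1° off world y.
- Spindle is at (0.5404,0.118) and the knob angle is about 0.70 rad.
- Peg is at (0.5285,-0.080), with home about 58 mm further on.

Next I move above the peg.

```bash
python3 -m jog '[[1,-53.2,-57.1,-5,-11],[1,-53.2,-57.1,-5,-11],[1,-53.2,-57.1,-5,-11],[1,-53.2,-57.1,-5,-11],[1,-53.2,-57.1,-5,-11],[1,-53.2,-57.1,-5,-11],[1,-53.2,-57.1,-5,-11],[1,-53.2,-57.1,-5,-11],[1,-53.2,-57.1,-5,-11],[1,-53.2,-57.1,-5,-11],[1,-53.2,-57.1,-5,-11],[1,-53.2,-57.1,-5,-11]]' 30
```

```text
clock: 1.3
ee_pos: [0.4421, 0.0782, 0.2698]
tcp_rot: [0.029, 1.0, 0.0, 0.0]
wrist_force: [1.0, 0.7, 0.0]
grip_width: 0.0857
finger_force: 0.0
```

```bash
python3 -m jog '[[1,-9.5,-15.3,0,0],[1,-9.5,-15.3,0,0],[1,-9.5,-15.3,0,0],[1,-9.5,-15.3,0,0],[1,-9.5,-15.3,6,0],[1,-9.5,-15.3,11,0],[1,-9.5,-15.3,11,0],[1,-9.5,-15.3,11,0]]'
python3 - <<'E'
from h import *
from rig import observe,camera
T=camera('top');S=camera('scene');print(observe()['ee_pos'])
pickle.dump(T,open('top.pkl','wb'));pickle.dump(S,open('scene.pkl','wb'))
a=cv2.resize(T['frame'][180:270,290:410],(480,360));b=cv2.resize(S['frame'][200:320,260:360],(300,360))
cv2.imwrite('pics/c2.png',np.hstack([a,b])[:,:,::-1])
E
```

```text
clock: 2.1
ee_pos: [0.5264, -0.0778, 0.1583]
tcp_rot: [0.029, 1.0, 0.0, -0.002]
wrist_force: [0.8, -0.4, -0.2]
grip_width: 0.0856
finger_force: 0.0
[ 0.52888118 -0.07798928  0.1613181 ]
```

View pics/c2.png

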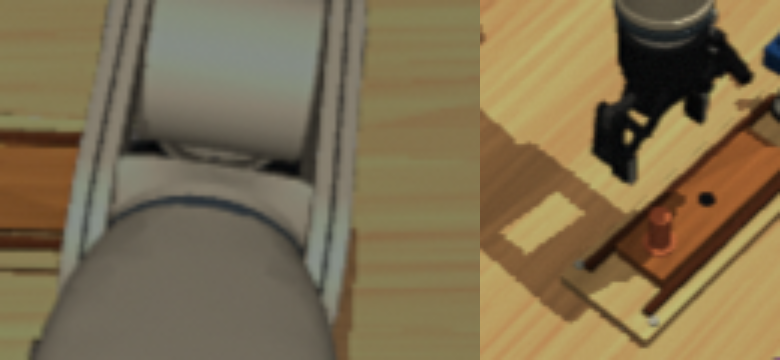

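The arm blocks the top view. In the scene view the peg is clear at about (320,271), with the open fingers above it. I descend and grip lightly.

```bash
python3 -m jog '[[1,0,-0.2,4,0],[1,0,-0.2,7,0],[1,0,-0.2,9.5,0],[1,0,-0.2,11.3,0],[1,0,-0.2,11.3,0],[1,0,-0.2,11.3,0]]' 20; python3 -m jog '[[0.5,0,0,0,0],[0.4,0,0,0,0],[0.34,0,0,0,0],[0.28,0,0,0,0],[0.22,0,0,0,0],[0.16,0,0,0,0],[0.16,0,0,0,0],[0.16,0,0,0,0]]' 20
```

```text
clock: 2.8
ee_pos: [0.5292, -0.0801, 0.0486]
tcp_rot: [0.029, 1.0, -0.0, 0.001]
wrist_force: [-0.3, -0.3, 0.0]
grip_width: 0.0854
finger_force: 0.0
clock: 3.6
ee_pos: [0.5278, -0.08, 0.0472]
tcp_rot: [0.029, 1.0, 0.0, 0.0]
wrist_force: [-1.4, 1.1, 6.5]
grip_width: 0.0217
finger_force: 20.2
```

```bash
python3 -m jog '[[0.16,0,0.4,-0.05,0],[0.16,0,0.9,-0.05,0],[0.16,0,1.4,-0.05,0],[0.16,0,1.9,-0.05,0],[0.16,0,2.4,-0.05,0],[0.16,0,2.9,-0.05,0],[0.16,0,3.4,-0.05,0],[0.16,0,3.9,-0.05,0],[0.16,0,4.3,-0.05,0],[0.16,0,4.6,-0.05,0],[0.16,0,4.8,-0.05,0],[0.16,0,4.8,-0.05,0]]'
```

```text
clock: 4.8
ee_pos: [0.5303, -0.0317, 0.0472]
tcp_rot: [0.029, 1.0, 0.0, -0.0]
wrist_force: [0.4, 1.7, 1.3]
grip_width: 0.0214
finger_force: 20.0
```

Now about 10 mm is left; I creep forward and watch the force.

```bash
python3 -m jog '[[0.16,0,0.2,0,0],[0.16,0,0.4,0,0],[0.16,0,0.6,0,0],[0.16,0,0.6,0,0]]'; python3 -m jog '[[0.16,0,0.1,0,0],[0.16,0,0.2,0,0],[0.16,0,0.2,0,0]]'
```

```text
clock: 5.2
ee_pos: [0.5307, -0.0259, 0.0472]
tcp_rot: [0.029, 1.0, 0.0, -0.0]
wrist_force: [0.1, -1.2, 1.1]
grip_width: 0.0213
finger_force: 20.0
clock: 5.5
ee_pos: [0.5308, -0.0241, 0.0472]
tcp_rot: [0.029, 1.0, 0.0, 0.0]
wrist_force: [-0.4, -1.2, 2.8]
grip_width: 0.0215
finger_force: 20.0
```

```bash
python3 -m jog '[[0.16,0,0.1,0,0],[0.16,0,0.1,0,0]]';python3 -m jog '[[0.16,0,0.1,0,0],[0.16,0,0.1,0,0]]'
```

```text
clock: 5.7
ee_pos: [0.5309, -0.023, 0.0472]
tcp_rot: [0.029, 1.0, 0.0, 0.0]
wrist_force: [-1.0, -2.5, 1.8]
grip_width: 0.0213
finger_force: 20.0
clock: 5.9
ee_pos: [0.5309, -0.022, 0.0472]
tcp_rot: [0.029, 1.0, 0.0, -0.0]
wrist_force: [-0.3, -3.1, 2.3]
grip_width: 0.0213
finger_force: 20.0
```

```bash
python3 -m jog '[[0.16,0,0.1,0,0],[0.16,0,0.1,0,0]]';python3 -m jog '[[0.16,0,0.1,0,0],[0.16,0,0.1,0,0]]'
```

```text
clock: 6.1
ee_pos: [0.531, -0.021, 0.0472]
tcp_rot: [0.029, 1.0, 0.0, -0.0]
wrist_force: [-0.1, -1.4, 1.2]
grip_width: 0.0213
finger_force: 20.0
clock: 6.3
ee_pos: [0.531, -0.0207, 0.0472]
tcp_rot: [0.029, 1.0, -0.0, 0.0]
wrist_force: [-0.3, -7.8, 2.3]
grip_width: 0.0213
finger_force: 20.1
```

```bash
python3 -m jog '[[0.16,0,0.04,0,0],[0.16,0,0.04,0,0]]'; python3 -m jog '[[0.16,0,-0.03,0,0],[0.16,0,-0.03,0,0],[0.3,0,-0.03,0,0],[0.45,0,0,0,0],[0.8,0,0,0,0],[1,0,0,0,0],[1,0,0,0,0]]'; python3 -m jog '[[1,0,0,-4,0],[1,0,0,-9,0],[1,0,0,-14,0],[1,0,0,-19,0],[1,0,0,-22,0],[1,0,0,-22,0]]'
```

```text
clock: 6.5
ee_pos: [0.531, -0.0207, 0.0472]
tcp_rot: [0.029, 1.0, -0.001, -0.0]
wrist_force: [-1.0, -10.6, 1.4]
grip_width: 0.0211
finger_force: 20.2
clock: 7.2
ee_pos: [0.531, -0.0196, 0.0471]
tcp_rot: [0.029, 1.0, 0.0, -0.0]
wrist_force: [0.3, 1.3, -0.7]
grip_width: 0.0801
finger_force: 0.0
clock: 7.8
ee_pos: [0.5337, -0.0198, 0.2723]
tcp_rot: [0.029, 1.0, -0.0, 0.005]
wrist_force: [0.5, 0.2, -0.0]
grip_width: 0.0855
finger_force: 0.0
```

Run:
```python
from h import *
from rig import observe,camera
T=camera('top');S=camera('scene');print(observe()['ee_pos'])
pickle.dump(T,open('top.pkl','wb'));pickle.dump(S,open('scene.pkl','wb'))
a=cv2.resize(T['frame'][190:260,220:330],(550,350),interpolation=2);b=cv2.resize(S['frame'][170:310,300:400],(250,350),interpolation=2)
c=cv2.resize(S['frame'][190:250,340:400],(240,240),interpolation=2)
o=np.zeros((590,800,3),np.uint8);o[:350]=np.hstack([a,b]);o[350:,:240]=c
cv2.imwrite('pics/c3.png',o[:,:,::-1])
```

```text
[ 0.53106186 -0.01966879  0.26765156]
```

View pics/c3.png

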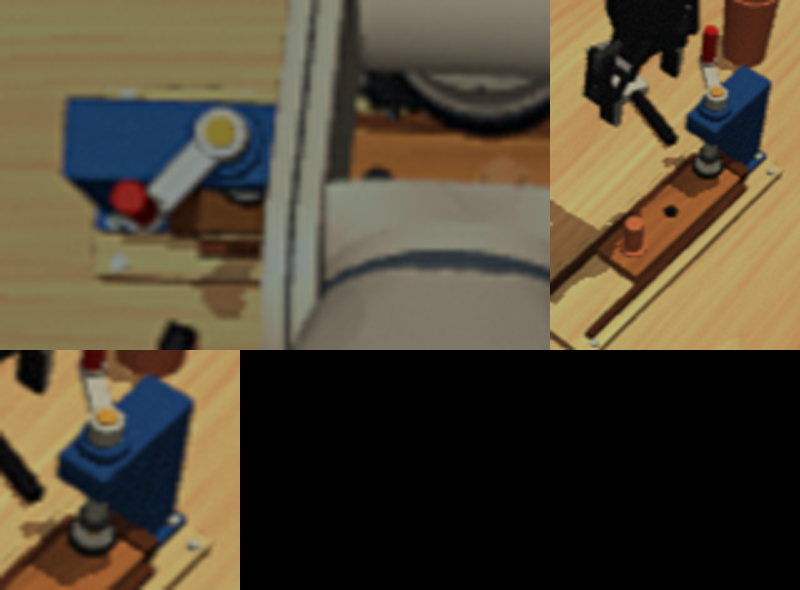

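The rail end is against the stop under the pad, with the peg well forward, and the knob hasn't moved (top 245.6,229.4). Next I go to the knob.

```bash
python3 -m jog '[[1,1.2,5,0,0],[1,2.4,10,0,0],[1,3.5,15,0,0],[1,4.1,17.5,0,0],[1,4.1,17.5,0,0],[1,4.1,17.5,0,0],[1,4.1,17.5,0,0]]'; python3 -m jog '[[1,0,0,2,0],[1,0,0,5,0],[1,0,0,7.1,0],[1,0,0,7.1,0],[1,0,0,7.1,0]]'
```

```text
clock: 8.6
ee_pos: [0.4998, 0.1565, 0.266]
tcp_rot: [0.029, 1.0, -0.0, -0.001]
wrist_force: [0.2, -0.5, -0.5]
grip_width: 0.0852
finger_force: 0.0
clock: 9.1
ee_pos: [0.5004, 0.1564, 0.1962]
tcp_rot: [0.03, 1.0, -0.0, -0.0]
wrist_force: [0.1, -0.4, -0.5]
grip_width: 0.0852
finger_force: 0.0
```

```bash
python3 -m jog '[[0.5,0,0,0,0],[0.3,0,0,0,0],[0.25,0,0,0,0],[0.2,0,0,0,0],[0.15,0,0,0,0],[0.12,0,0,0,0],[0.12,0,0,0,0],[0.12,0,0,0,0],[0.12,0,0,0,0]]' 25
python3 - <<'E'
from rig import observe;print(observe())
E
```

```text
clock: 10.0
ee_pos: [0.5004, 0.1574, 0.1966]
tcp_rot: [0.029, 1.0, 0.0, 0.0]
wrist_force: [-0.5, -0.5, 5.4]
grip_width: 0.0166
finger_force: 24.9
{'clock': 10.0, 'joint_positions': array([ 2.82090847e-01,  3.22862422e-01,  1.87939718e+00, -7.00852716e-05,
        9.38860069e-01, -1.23096080e+00]), 'joint_vel': array([-1.03549545e-03, -7.53094000e-04,  9.92563497e-05,  4.52145380e-04,
       -2.45206519e-04, -1.74108373e-04]), 'joint_torque': array([ 2.00537145e-01, -4.32182944e+01, -2.37429160e+01,  1.08390329e-01,
       -4.22710357e-01,  1.64688212e-03]), 'ee_pos': array([0.50041154, 0.15740096, 0.19660071]), 'tcp_rot': array([2.88476426e-02, 9.99583792e-01, 4.54372474e-05, 2.33803893e-04]), 'wrist_force': array([-0.46051804, -0.52424023,  5.37460092]), 'ft_torque': array([-0.12560378,  0.18455346,  0.00282319]), 'finger_force': 24.940610728226602, 'grip_width': 0.016586260382429246}
```

```bash
cat > w.py <<'E'
import sys;from h import *
from rig import observe
C=np.array([.540,.1190]);P=np.array([.5004,.1574])
Tx,Ty=np.array([-.998,.058]),np.array([.058,.998])
r0=P-C;R=np.linalg.norm(r0);b=np.arctan2(r0[1],r0[0])
pos=lambda a:C+R*np.array([np.cos(b-a),np.sin(b-a)])
def tab(a0,a1,st):
    for a in np.arange(a0+st,a1+1e-9,st):
        d=(pos(a)-pos(a0))*100;print('%.2f: %.2f %.2f'%(a,d@Tx,d@Ty),end=' | ')
    print()
s=observe();p=s['ee_pos'][:2]-C;a=np.arctan2(p[1],p[0]);F=s['wrist_force'][:2]
print('meas turn %.3f r %.4f  Ftang(resist) %.1f Frad(outward on tool) %.1f Fz %.1f'%((b-a)%(2*np.pi),np.hypot(*p),-F@np.array([np.sin(a),-np.cos(a)]),F@np.array([np.cos(a),np.sin(a)]),s['wrist_force'][2]))
if len(sys.argv)>1: tab(*map(float,sys.argv[1:4]))
E
python3 w.py 0 0.6 0.1
python3 - <<'E'
from h import *
S=pickle.load(open('scene.pkl','rb'));o,d=ray(S,(363.2,240.5))
c=np.array([.540,.119]);u=(o[:2]-c)/np.linalg.norm(o[:2]-c);q=c+.019*u
k=((q-o[:2])@d[:2])/(d[:2]@d[:2]);print('pad face z',(o+k*d), q)
E
```

```text
meas turn 0.000 r 0.0552  Ftang(resist) 0.7 Frad(outward on tool) -0.0 Fz 5.4
0.10: -0.38 0.40 | 0.20: -0.80 0.76 | 0.30: -1.25 1.07 | 0.40: -1.73 1.34 | 0.50: -2.24 1.56 | 0.60: -2.76 1.73 | 
pad face z [0.55175288 0.10380519 0.05811123] [0.54933241 0.10244989]
```

```bash
python3 -m jog '[[0.12,-0.38,0.4,0,0],[0.12,-0.8,0.76,0,0],[0.12,-1.25,1.07,0,0],[0.12,-1.73,1.34,0,0],[0.12,-2.24,1.56,0,0],[0.12,-2.76,1.73,0,0]]'; python3 w.py 0.6 1.8 0.1
```

```text
clock: 10.6
ee_pos: [0.5289, 0.1729, 0.1966]
tcp_rot: [0.029, 1.0, -0.0, -0.0]
wrist_force: [-1.4, -2.5, 7.2]
grip_width: 0.017
finger_force: 25.1
meas turn 0.598 r 0.0551  Ftang(resist) 1.9 Frad(outward on tool) -2.2 Fz 7.2
0.70: -0.54 0.11 | 0.80: -1.09 0.17 | 0.90: -1.64 0.18 | 1.00: -2.19 0.13 | 1.10: -2.73 0.02 | 1.20: -3.26 -0.13 | 1.30: -3.77 -0.34 | 1.40: -4.25 -0.60 | 1.50: -4.71 -0.91 | 1.60: -5.13 -1.26 | 1.70: -5.52 -1.65 | 1.80: -5.87 -2.08 |
```

```bash
python3 -m jog '[[0.12,-0.54,0.11,0,0],[0.12,-1.09,0.17,0,0],[0.12,-1.64,0.18,0,0],[0.12,-2.19,0.13,0,0],[0.12,-2.73,0.02,0,0],[0.12,-3.26,-0.13,0,0]]'; python3 w.py; python3 -m jog '[[0.12,-0.51,-0.21,0,0],[0.12,-0.99,-0.47,0,0],[0.12,-1.45,-0.78,0,0],[0.12,-1.87,-1.13,0,0],[0.12,-2.26,-1.52,0,0],[0.12,-2.61,-1.95,0,0]]'; python3 w.py 1.8 3.0 0.1
```

```text
clock: 11.2
ee_pos: [0.5611, 0.1697, 0.1966]
tcp_rot: [0.029, 1.0, -0.0, -0.0]
wrist_force: [-4.2, -2.7, 6.9]
grip_width: 0.0168
finger_force: 25.2
meas turn 1.195 r 0.0549  Ftang(resist) 2.9 Frad(outward on tool) -4.1 Fz 6.9
clock: 11.8
ee_pos: [0.5859, 0.149, 0.1966]
tcp_rot: [0.029, 1.0, 0.0, -0.0]
wrist_force: [-4.0, 0.3, 7.4]
grip_width: 0.0168
finger_force: 25.1
meas turn 1.793 r 0.0548  Ftang(resist) 2.5 Frad(outward on tool) -3.2 Fz 7.4
1.90: -0.30 -0.46 | 2.00: -0.56 -0.95 | 2.10: -0.76 -1.46 | 2.20: -0.91 -1.99 | 2.30: -1.01 -2.53 | 2.40: -1.05 -3.08 | 2.50: -1.04 -3.63 | 2.60: -0.98 -4.18 | 2.70: -0.86 -4.72 | 2.80: -0.68 -5.24 | 2.90: -0.46 -5.75 | 3.00: -0.18 -6.22 |
```

```bash
python3 -m jog '[[0.12,-0.3,-0.46,0,0],[0.12,-0.56,-0.95,0,0],[0.12,-0.76,-1.46,0,0],[0.12,-0.91,-1.99,0,0],[0.12,-1.01,-2.53,0,0],[0.12,-1.05,-3.08,0,0]]'; python3 w.py; python3 -m jog '[[0.12,0.01,-0.55,0,0],[0.12,0.07,-1.1,0,0],[0.12,0.19,-1.64,0,0],[0.12,0.37,-2.16,0,0]]'; python3 w.py 2.8 4.0 0.1
```

```text
clock: 12.4
ee_pos: [0.5948, 0.118, 0.1966]
tcp_rot: [0.029, 1.0, 0.001, -0.0]
wrist_force: [-3.5, 2.4, 5.8]
grip_width: 0.0168
finger_force: 25.0
meas turn 2.390 r 0.0548  Ftang(resist) 2.3 Frad(outward on tool) -3.5 Fz 5.8
clock: 12.8
ee_pos: [0.5902, 0.0967, 0.1966]
tcp_rot: [0.029, 1.0, 0.001, 0.0]
wrist_force: [-0.9, 3.1, 5.1]
grip_width: 0.0169
finger_force: 25.0
meas turn 2.789 r 0.0549  Ftang(resist) 2.5 Frad(outward on tool) -2.1 Fz 5.1
2.90: 0.22 -0.50 | 3.00: 0.50 -0.98 | 3.10: 0.82 -1.43 | 3.20: 1.18 -1.84 | 3.30: 1.59 -2.22 | 3.40: 2.02 -2.55 | 3.50: 2.49 -2.84 | 3.60: 2.99 -3.08 | 3.70: 3.51 -3.27 | 3.80: 4.04 -3.41 | 3.90: 4.59 -3.49 | 4.00: 5.14 -3.52 |
```

Still free at 2.8 rad of turn. I continue in 0.4 rad chunks.

```bash
python3 -m jog '[[0.12,0.22,-0.5,0,0],[0.12,0.5,-0.98,0,0],[0.12,0.82,-1.43,0,0],[0.12,1.18,-1.84,0,0]]' >/dev/null; python3 w.py; python3 -m jog '[[0.12,0.41,-0.38,0,0],[0.12,0.84,-0.71,0,0]]'>/dev/null; python3 w.py 3.4 4.6 0.1
```

```text
meas turn 3.193 r 0.0550  Ftang(resist) 3.1 Frad(outward on tool) -2.3 Fz 5.7
meas turn 3.394 r 0.0550  Ftang(resist) 3.2 Frad(outward on tool) -3.5 Fz 4.8
3.50: 0.47 -0.29 | 3.60: 0.97 -0.53 | 3.70: 1.48 -0.72 | 3.80: 2.02 -0.85 | 3.90: 2.56 -0.94 | 4.00: 3.11 -0.96 | 4.10: 3.66 -0.94 | 4.20: 4.21 -0.86 | 4.30: 4.74 -0.72 | 4.40: 5.26 -0.53 | 4.50: 5.76 -0.29 | 4.60: 6.23 -0.00 |
```

```bash
python3 -m jog '[[0.12,0.47,-0.29,0,0],[0.12,0.97,-0.53,0,0]]' >/dev/null; python3 w.py; python3 -m jog '[[0.12,0.51,-0.19,0,0],[0.12,1.05,-0.32,0,0]]'>/dev/null; python3 w.py 3.8 4.8 0.1
```

```text
meas turn 3.594 r 0.0551  Ftang(resist) 2.8 Frad(outward on tool) -2.8 Fz 5.7
meas turn 3.794 r 0.0551  Ftang(resist) 2.5 Frad(outward on tool) -2.9 Fz 5.8
3.90: 0.54 -0.08 | 4.00: 1.10 -0.11 | 4.10: 1.65 -0.08 | 4.20: 2.19 -0.00 | 4.30: 2.73 0.14 | 4.40: 3.24 0.32 | 4.50: 3.74 0.56 | 4.60: 4.21 0.85 | 4.70: 4.65 1.18 | 4.80: 5.05 1.56 |
```

```bash
python3 -m jog '[[0.12,0.54,-0.08,0,0],[0.12,1.1,-0.11,0,0]]' >/dev/null; python3 w.py; python3 -m jog '[[0.12,0.55,0.03,0,0],[0.12,1.09,0.11,0,0]]'>/dev/null; python3 w.py 4.2 5.4 0.1
```

```text
meas turn 3.995 r 0.0552  Ftang(resist) 2.9 Frad(outward on tool) -2.2 Fz 4.6
meas turn 4.191 r 0.0552  Ftang(resist) 5.1 Frad(outward on tool) -1.0 Fz 4.9
4.30: 0.53 0.14 | 4.40: 1.05 0.32 | 4.50: 1.55 0.56 | 4.60: 2.02 0.85 | 4.70: 2.46 1.19 | 4.80: 2.86 1.56 | 4.90: 3.22 1.98 | 5.00: 3.55 2.42 | 5.10: 3.82 2.90 | 5.20: 4.05 3.40 | 5.30: 4.22 3.93 | 5.40: 4.34 4.47 |
```

Contact: 5.1 N and rising. One small step, then I read it again.

```bash
python3 -m jog '[[0.12,0.26,0.07,0,0],[0.12,0.53,0.14,0,0]]' >/dev/null; python3 w.py 4.3 4.6 0.1; python3 -m jog '[[0.12,0,0,0,0]]' >/dev/null; python3 w.py
```

```text
meas turn 4.290 r 0.0552  Ftang(resist) 5.3 Frad(outward on tool) -0.6 Fz 5.8
4.40: 0.52 0.19 | 4.50: 1.01 0.43 | 4.60: 1.48 0.72 | 
meas turn 4.297 r 0.0552  Ftang(resist) 4.1 Frad(outward on tool) -0.2 Fz 6.6
```

```bash
python3 -m jog '[[0.12,0.26,0.09,0,0],[0.12,0.52,0.19,0,0]]' >/dev/null; python3 w.py; python3 -m jog '[[0.12,0,0,0,0]]' >/dev/null; python3 w.py
```

```text
meas turn 4.386 r 0.0552  Ftang(resist) 6.5 Frad(outward on tool) -0.3 Fz 5.0
meas turn 4.392 r 0.0552  Ftang(resist) 4.5 Frad(outward on tool) 0.7 Fz 5.8
```

```bash
python3 -m jog '[[0.12,0.25,0.11,0,0]]' >/dev/null; python3 w.py; python3 -m jog '[[0.12,0.0,0.0,0,0],[0.12,0,0,0,0],[0.12,0,0,0,0]]' >/dev/null; python3 w.py; python3 -m jog '[[0.2,0,0,0,0],[0.4,0,0,0,0],[1,0,0,0,0],[1,0,0,0,0],[1,0,0,0,0]]'; python3 -m jog '[[1,0,0,-3,0],[1,0,0,-7,0],[1,0,0,-12,0],[1,0,0,-12,0],[1,0,0,-12,0]]'
```

```text
meas turn 4.431 r 0.0552  Ftang(resist) 6.0 Frad(outward on tool) 1.0 Fz 5.7
meas turn 4.438 r 0.0552  Ftang(resist) 4.9 Frad(outward on tool) 0.7 Fz 5.6
clock: 15.7
ee_pos: [0.5123, 0.0709, 0.1957]
tcp_rot: [0.029, 1.0, -0.0, -0.001]
wrist_force: [-0.6, -0.7, -0.1]
grip_width: 0.0741
finger_force: 0.0
clock: 16.2
ee_pos: [0.5134, 0.071, 0.3173]
tcp_rot: [0.029, 1.0, 0.0, 0.001]
wrist_force: [-0.1, -0.7, -0.6]
grip_width: 0.0857
finger_force: 0.0
```

```bash
python3 -m jog '[[1,0,-5,0,0],[1,0,-10,0,0],[1,0,-15,0,0],[1,0,-20,0,0],[1,0,-22,0,0],[1,0,-22,0,0],[1,0,-22,0,0]]'
python3 - <<'E'
from h import *
from rig import observe,camera
T=camera('top');S=camera('scene')
for n,c in(('top',T),('scene',S)):
    h=cv2.cvtColor(c['frame'],cv2.COLOR_RGB2HSV);m=((h[:,:,0]<4)|(h[:,:,0]>176))&(h[:,:,1]>190)&(h[:,:,2]>80)
    m=m.astype(np.uint8);m[:170]=0;m[260:]=0;m[:,:220]=0;m[:,400:]=0
    k,l,st,ce=cv2.connectedComponentsWithStats(m);print(n,[(st[i],ce[i]) for i in range(1,k) if st[i][4]>5])
    for i in range(1,k):
        if st[i][4]>5:
            w=onz(c,ce[i],.222);d=w[:2]-[.54,.119];print(w,np.hypot(*d),(2.372-np.arctan2(d[1],d[0]))%6.283)
a=cv2.resize(T['frame'][190:260,220:380],(800,350),interpolation=2);b=cv2.resize(S['frame'][170:270,300:400],(250,250),interpolation=2)
o=np.zeros((600,800,3),np.uint8);o[:350]=a;o[350:,:250]=b
cv2.imwrite('pics/c4.png',o[:,:,::-1])
E
```

```text
clock: 16.9
ee_pos: [0.4994, -0.1485, 0.3146]
tcp_rot: [0.03, 1.0, 0.001, -0.001]
wrist_force: [0.3, 0.2, -0.2]
grip_width: 0.0852
finger_force: 0.0
top [(array([281, 216,   6,   7,  28], dtype=int32), array([283.67857143, 219.        ]))]
[0.52415169 0.06583398 0.222     ] 0.05547787470115306 4.2325008805394315
scene [(array([350, 202,   5,   5,  17], dtype=int32), array([351.76470588, 203.76470588]))]
[0.5210251  0.06922296 0.222     ] 0.053271009357316185 4.306989677262491
```

View pics/c4.png

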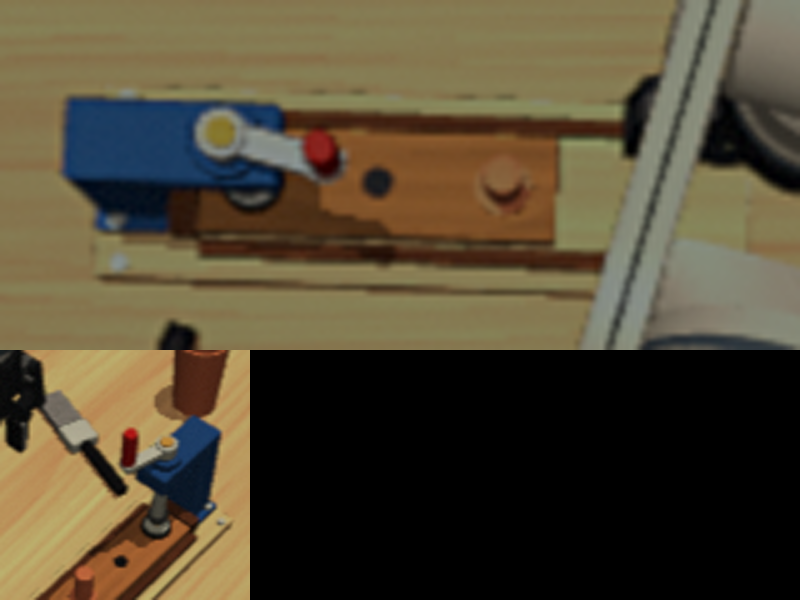

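The knob is at top (284,219). It eased back about 0.2 rad to roughly 4.27, as the description predicts (about 25 N). The rail is still against the stop under the pad, so I hand in.

```bash
python3 -c "from rig import finish_job;print(finish_job())"
```

```text
the job is handed in; nothing more can be done
None
```

The job is handed in (no verdict was returned): the rail is against the stop, the pad is wound down and snugged (about 6 N at the knob, an estimated 25 N at the pad after easing back), the crank is released, and nothing else was touched.

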